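# File cassette cases in the sloped tray

### The job

Put the three cassette cases that stand on the counter into the sloped wooden tray, each standing on its long edge, lengthwise in the lane made for its thickness, and slide each one down under the retaining bar until it rests against the back stop. Let go of them and leave the other things on the counter where they are.

Things in the scene. Friction and masses are not known exactly. Their poses are not given: they have to be found in the camera images.
- thin_center (a point): centre of the single cassette case: a rigid black plastic box with paper labels, 109 mm long, 17 mm thick and 69 mm tall, standing on a long narrow edge on the counter (so its centre is 34.5 mm above what it stands on); about 80 g. Its x runs along the 109 mm, y across the 17 mm thickness, z up. Either end may go first.
- double_center (a point): centre of the double cassette case: a rigid black plastic box with paper labels, 109 mm long, 32 mm thick and 69 mm tall, standing on a long narrow edge on the counter (so its centre is 34.5 mm above what it stands on); about 160 g. Its x runs along the 109 mm, y across the 32 mm thickness, z up. Either end may go first.
- triple_center (a point): centre of the three-cassette box set: a rigid black plastic box with paper labels, 109 mm long, 48 mm thick and 69 mm tall, standing on a long narrow edge on the counter (so its centre is 34.5 mm above what it stands on); about 240 g. Its x runs along the 109 mm, y across the 48 mm thickness, z up. Either end may go first.
- lane_thin (a point): foot of the back stop in the narrowest lane (on the -y side of the tray), 24 mm wide, which is for the 17 mm thick case: the point on the lane's floor, at mid-width, on the stop's uphill face. Its axes are those of the sloped lane: x straight downhill along the lane, y across it, z square to the floor (slope 15 degrees). A case fully home has its centre 54.5 mm uphill of it.
- lane_double (a point): foot of the back stop in the middle lane, 39 mm wide, which is for the 32 mm thick case: the point on the lane's floor, at mid-width, on the stop's uphill face. Its axes are those of the sloped lane: x straight downhill along the lane, y across it, z square to the floor (slope 15 degrees). A case fully home has its centre 54.5 mm uphill of it.
- lane_triple (a point): foot of the back stop in the widest lane (on the +y side of the tray), 55 mm wide, which is for the 48 mm thick case: the point on the lane's floor, at mid-width, on the stop's uphill face. Its axes are those of the sloped lane: x straight downhill along the lane, y across it, z square to the floor (slope 15 degrees). A case fully home has its centre 54.5 mm uphill of it.
- tray: fixed wooden tray, 198 mm wide, three pale-floored lanes sloping down away from the robot to one back stop; origin on the counter under its middle, x towards the stop. In lane axes from each lane point: floor from x = -200 mm (open uphill end) to the stop at 0; stop 45 mm high; walls beside lanes 24 mm high (dividers 28 mm wide, outer walls 12)
- bar (a point): middle of the underside of the dark wooden retaining bar, 10 mm thick, that crosses all lanes 77 mm above their floor, from 36 to 12 mm uphill of the stop, held by end cheeks standing on the outer walls (to 38 mm uphill); axes as the lanes'. A standing case passes under it with 8 mm to spare. Friction holds cases on the slope: they do not slide by themselves
- mug: white mug, 80 mm across, 92 mm tall, its handle to its own +y; origin at its foot; bystander
- dispenser: grey tape dispenser, 110 x 50 mm, 70 mm tall; origin at the middle of its underside, x along its length; bystander
- spray: white cleaner bottle, 68 mm across, 190 mm tall, origin at its foot; bystander
- discs: stack of four disc cases lying flat, 144 x 125 mm, 40 mm tall, origin at the middle of its underside; bystander
- terminal: black card terminal, 170 x 80 mm, 35 mm tall, origin at the middle of its underside, x along its length; bystander
- labeller: grey price labeller, about 215 mm long, 35 mm wide, 75 mm tall, origin on its underside; bystander
Mind the look-alikes: they are no part of the job. What is shaped like the part that bears triple_center but orange or yellow is not meant.

How it is judged:
By the outcome, as a careful person would: the job done as asked, in the order asked, and still so for the second after the job is handed in, with the robot touching nothing.
It also fails if it takes over 72 s, if anything falls off the work surface, if the arm or the gripper's body presses on something with over 40 N, if the wrist force passes 120 N, or if a joint passes its speed limit or range.

### The arm

A 6-joint arm with a two-finger parallel gripper is mounted at the origin on the work surface. World frame = base frame: x ahead of the robot, y to its left, z up, the work surface at z = 0. Lengths are in m, angles in degrees, forces in N, time in s.
With the tool pointing down it reaches from about 0.3 to 0.85 m from the base axis. Payload 5.4 kg.
Tool frame: the origin (TCP) lies on the front face of the gripper's body, between the roots of the fingers; the fingertips stand 73 mm ahead of it and the grasp point (between the pads) lies 54 mm ahead of it; z points along the fingers, x is the direction in which the jaws open and shut, and the axes are right-handed (so a half turn about z gives the same grasp; the last joint's range is limited). The gripper opens to 85 mm and grips with 20 to 120 N. Pads are 22 mm wide; open, the fingers measure 114 mm over their backs; the gripper's body (76 mm by 85 mm) begins 54 mm behind the grasp point. The pads swing forward as they close: fully open they stand 13 mm farther back than shut.
Start: joints at [60.327, 9.076, 91.501, -0, 79.423, -12.038], TCP at [0.174, 0.548, 0.304] pointing down, gripper open.
Joint ranges: [-166.64, 166.64], [-54.1, 131.32], [10.49, 154.53], [-73.88, 253.88], [9.74, 151.15], [-171.62, 171.62]. Speed limits (degrees/s): [147.25, 147.25, 180, 180, 180, 180].

### API

Orientations are given as [roll, pitch, yaw] about the fixed x, y, z axes, in that order (R = Rz(yaw) Ry(pitch) Rx(roll)).
In Python, from cell import robot gives the robot as it stands. The module is installed in compiled form; this text tells all that it offers.
- The arm moves only by the tool carry_out, never from a script. Its arguments are lists of equal length, an entry for each row: "grip": the closure, from -1 (fully open) to 1 (shut); "offset": the shift along the world's x, y, z in m, a list of three; "dr": the turn, a rotation vector about the world's x, y, z in degrees, a list of three. A call has 1 to 10 rows; each row is the pose to reach, as a shift and turn from the pose measured when the call began; what a row does not reach only later rows make up. A row lasts 1/12 s, in which the tool goes at most 41.7 mm and 7.16 degrees, less where a joint would pass 70% of its speed; a pose out of reach is approached as far as the arm can. A call with a gripper value outside its range is refused whole. The fingers move at their own pace and stop on an object; "force" is the grip in N (left out, the last holds). Time passes only in rows, so rows that repeat a pose let the fingers close. It gives the time, the measured TCP pose, the force and the opening at its end, in the units of the state.
- robot.state(): the state, without advancing time (a new reading comes with each control period).
- robot.get_image(name): name is "scene" or "side" or "wrist"; returns (picture, depth): 400x640x3 uint8, red, green, blue; 400x640 float32, m along the optical axis (not along the pixel's ray), 0 where there is no reading.
- robot.camera_model(name): a dict with "intrinsics" (3x3 intrinsics, pixels), "xyz" and "attitude" of the camera in the world; the wrist camera has in their place "tool_from_camera" (4x4, takes a point from camera to tool coordinates, whose origin is the TCP and whose axes are the tool frame's). Camera axes: x right, y down, z forward; pixel columns grow to the right and rows downward; lengths in m; the calibration is good to about 2 mm. A picture is of the moment at which its call begins: read the wrist's pose just before it. camera_model takes no time and is no camera call.
- robot.close_job(): hands the job in, once; it reports no verdict.
The state is a dict: "clock": time; "qpos": joint angles; "dq": joint speeds; "effort": joint torques, N m; "position": TCP position; "tool_rot": TCP orientation; "ft_force": force on the tool from outside, world axes, zero at the start; "torque": the same for the moment, N m; "grip_width": finger opening in m.
Only numpy, scipy, OpenCV 4.12 (cv2) and the standard library are available. Lean on these libraries where they do the work, as an engineer would, in place of code of your own. Each camera call takes 0.05 s, during which the arm holds its last target. There are 200 camera calls.

## Working session

There is one attempt and no reset: what is moved stays moved. The work goes in short steps, Python scripts to look and compute and a tool call to move; the robot and the scene stay as the last step left them, time stands still between calls to the robot, and variables do not carry over. Pictures are saved under pics/ and viewed, about 8 in all and at most 12, crops included, and the job is handed in when it is done.

Besides the shell and the picture viewer there is one more tool, called after "Request:" as a command line: name --argument value ..., lists and objects as JSON in quotes. carry_out: Moves the arm, as the interface text tells. Its arguments: {"type":"object","properties":{"grip":{"type":"array","items":{"type":"number"}},"offset":{"type":"array","items":{"type":"array","items":{"type":"number"}}},"dr":{"type":"array","items":{"type":"array","items":{"type":"number"}}},"force":{"type":"number"}},"required":["grip","offset","dr"]}

```bash
mkdir -p pics
cat > h.py <<'E'
import numpy as np, cv2
from cell import robot
from scipy.spatial.transform import Rotation as R
def rot(a):
    a=np.array(a,float)
    return a if a.shape==(3,3) else R.from_euler('xyz',a.ravel(),degrees=True).as_matrix()
def cam(n):
    m=robot.camera_model(n); K=np.array(m['intrinsics'])
    if n=='wrist':
        s=robot.state(); T=np.eye(4);T[:3,:3]=rot(s['tool_rot']);T[:3,3]=s['position']
        T=T@np.array(m['tool_from_camera']); return K,T[:3,:3],T[:3,3]
    return K,rot(m['attitude']),np.array(m['xyz'])
def grab(n,f):
    c=cam(n); im,d=robot.get_image(n); cv2.imwrite('pics/'+f+'.png',im[:,:,::-1]); np.savez('pics/'+f,im=im,d=d,K=c[0],R=c[1],t=c[2]); return im,d,c
def load(f):
    z=np.load('pics/'+f+'.npz'); return z['im'],z['d'],(z['K'],z['R'],z['t'])
def plane(c,uv,z):
    K,Rm,t=c; uv=np.atleast_2d(uv).astype(float); r=(Rm@np.linalg.inv(K)@np.c_[uv,np.ones(len(uv))].T).T
    return t+r*((z-t[2])/r[:,2])[:,None]
def cloud(d,c):
    K,Rm,t=c; v,u=np.indices(d.shape); p=np.stack([u,v,np.ones_like(u)],-1)@np.linalg.inv(K).T*d[...,None]
    return p@Rm.T+t
E
python3 - <<'E'
from h import *
for n in('scene','side','wrist'):
    c=grab(n,n+'0')[2]; print(n,c[2],c[1][:,2],c[0][0,0])
print(robot.state())
a=cv2.imread('pics/scene0.png');b=cv2.imread('pics/side0.png')
E
```

```text
scene [ 1.03103205 -0.6696518   1.11930614] [-0.38273101  0.50394777 -0.77430848] 393.319148855259
side [ 0.08682714 -0.54103832  0.95436892] [ 0.40948744  0.47039107 -0.78169833] 388.0304896957295
wrist [0.09360778 0.57289884 0.37287763] [ 0.30480246 -0.09884544 -0.94727242] 342.80041751622383
{'clock': 0.15, 'qpos': array([ 6.03272926e+01,  9.10661734e+00,  9.15560963e+01,  2.23563946e-03,
        7.94236916e+01, -1.20368731e+01]), 'dq': array([ 0.00523644, -0.18514588, -0.11682564,  0.03034026, -0.01600372,
       -0.0665437 ]), 'effort': array([ 6.22893931e-04, -3.96380782e+01, -3.31783962e+01, -2.99134517e-04,
        5.51419565e-03, -1.23887450e-06]), 'position': array([0.17402385, 0.54765258, 0.30311649]), 'tool_rot': array([-1.79979832e+02,  8.40472709e-02,  7.23637685e+01]), 'ft_force': array([ 0.49237709, -0.34819928, -0.39104011]), 'torque': array([ 0.00919978,  0.03595794, -0.02400244]), 'grip_width': 0.08564892040716765}
```

View pics/scene0.png

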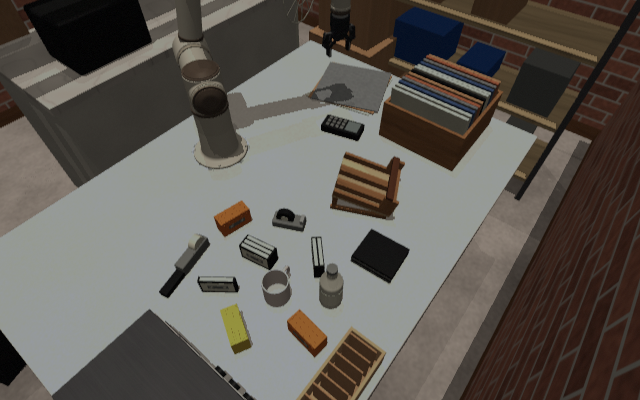

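View pics/side0.png

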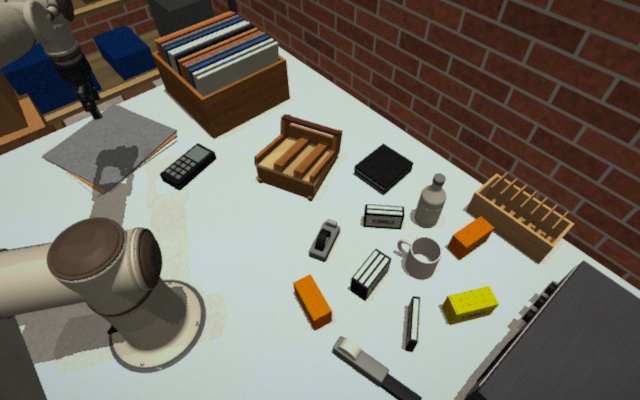

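The side view shows the tray at (298,158), and three dark cases at (384,217), (371,273) and (412,322). In the scene view the cases are at (318,256), (259,251) and (218,284), and the tray is at (366,188). The orange and yellow boxes are decoys.

Run:
```python
from h import *
for f,seeds in(('scene0',[(318,250),(259,245),(218,281)]),('side0',[(384,213),(371,268),(413,315)])):
    im,d,c=load(f); P=cloud(d,c)
    print(f,'table z',np.median(P[250:290,330:345,2]) if 0 else P[300,560] , )
    m=((P[...,2]>.060)&(P[...,2]<.078)&(d>0)).astype(np.uint8)
    n,l,st,ce=cv2.connectedComponentsWithStats(m)
    for s in seeds:
        # label most common near the seed
        w=l[s[1]-8:s[1]+9,s[0]-8:s[0]+9]; w=w[w>0]
        if len(w)==0: print(s,'none');continue
        k=np.bincount(w).argmax(); q=P[l==k]; r=cv2.minAreaRect(q[:,:2].astype(np.float32)*1000)
        print(s,len(q),np.round(r[0]),np.round(r[1]),round(r[2],1),np.median(q[:,2]).round(4))
# tray
im,d,c=load('side0');P=cloud(d,c)
hsv=cv2.cvtColor(im,cv2.COLOR_RGB2HSV)
m=(P[...,2]>.02)&(P[...,2]<.25)&(d>0); 
n,l,st,ce=cv2.connectedComponentsWithStats(m.astype(np.uint8))
k=l[165,290]; q=P[l==k]; print('tray',len(q),q.min(0),q.max(0),cv2.minAreaRect(q[:,:2].astype(np.float32)*1000))
a=im[:,:,::-1][95:215,240:360]; a=cv2.resize(a,None,fx=5,fy=5,interpolation=cv2.INTER_CUBIC)
cv2.imwrite('pics/tray.png',np.clip(a*1.5,0,255).astype(np.uint8))
```

```text
scene0 table z [1.28090871 0.14861    0.06223175]
(318, 250) 338 [ 633. -162.] [ 32. 111.] 43.4 0.0709
(259, 245) 521 [ 474. -265.] [111.  51.] 10.4 0.0705
(218, 281) 269 [ 458. -421.] [109.  21.] 37.3 0.0705
side0 table z [ 0.70723419 -0.61998981  0.12577541]
(384, 213) 430 [ 631. -164.] [ 36. 108.] 43.6 0.0687
(371, 268) 792 [ 475. -267.] [112.  49.] 10.2 0.0687
(413, 315) 375 [ 457. -424.] [111.  18.] 37.3 0.0686
tray 4345 [0.45361465 0.03664956 0.02000265] [0.73786997 0.30737597 0.12689021] ((595.5725708007812, 173.3371124267578), (230.75540161132812, 201.6266326904297), 24.413105010986328)
```

View pics/tray.png

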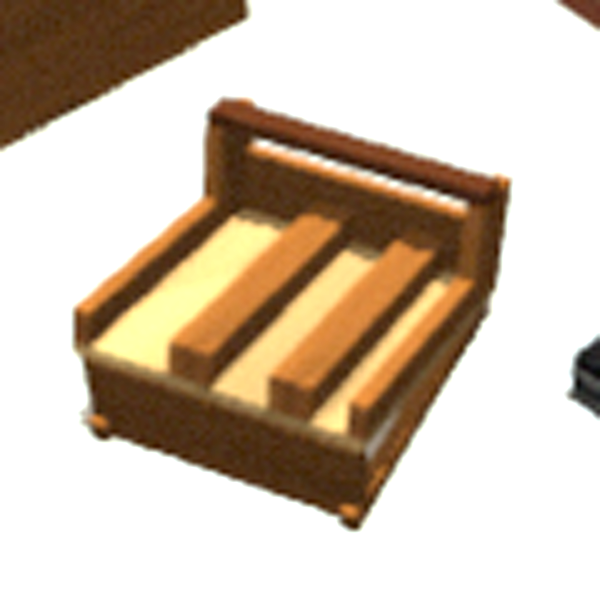

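```bash
cat > tray.py <<'E'
from h import *
def fit(f,pt,yaw=24.4):
    im,d,c=load(f);P=cloud(d,c); hsv=cv2.cvtColor(im,cv2.COLOR_RGB2HSV)
    box=(np.linalg.norm(P[...,:2]-pt,axis=-1)<.17)&(d>0)&(P[...,2]>.02)&(P[...,2]<.2)
    q=P[box]
    # floor plane orientation: slope 15 deg downhill along yaw
    best=None
    for y in np.arange(yaw-4,yaw+4.01,.25):
        L=R.from_euler('z',y,degrees=True).as_matrix()@R.from_euler('y',15,degrees=True).as_matrix()
        a=(q-np.r_[pt,0])@L; hz=np.histogram(a[:,2],bins=np.arange(0,.2,.002))[0]; 
        w=a[(a[:,0]>-.09)&(a[:,0]<.04)]
        hy=np.histogram(w[:,1],bins=np.arange(-.12,.12,.001),weights=w[:,2])[0]; s=(hz.astype(float)**2).sum()
        if best is None or s>best[0]: best=(s,y,a,hz)
    return best
E
python3 - <<'E'
from tray import *
pt=np.array([.5956,.1733])
for f in('side0','scene0'):
    s,y,a,hz=fit(f,pt); print(f,y,[(i*2,n) for i,n in enumerate(hz) if n>60])
    a=a[(a[:,0]>-.08)&(a[:,0]<.03)]
    for i in range(-112,112,4):
        w=a[(a[:,1]*1000>=i)&(a[:,1]*1000<i+4),2]
        if len(w)>3: print(i,(np.percentile(w,[10,50,90])*1000).round(),end=' | ')
    print()
    im,d,c=load(f);P=cloud(d,c)
    # minAreaRect of wall tops
E
```

```text
side0 24.15 [(48, np.int64(228)), (50, np.int64(489)), (52, np.int64(265)), (54, np.int64(79)), (56, np.int64(84)), (58, np.int64(85)), (60, np.int64(79)), (62, np.int64(78)), (64, np.int64(82)), (66, np.int64(76)), (68, np.int64(93)), (70, np.int64(96)), (72, np.int64(258)), (74, np.int64(518)), (76, np.int64(200)), (94, np.int64(65)), (136, np.int64(137)), (138, np.int64(106))]
-104 [50. 60. 71.] | -100 [47. 63. 75.] | -96 [73. 75. 76.] | -92 [73. 75. 77.] | -88 [74. 74. 76.] | -76 [51. 51. 53.] | -72 [50. 51. 52.] | -68 [50. 52. 66.] | -64 [54. 66. 75.] | -60 [74. 75. 77.] | -56 [73. 75. 76.] | -52 [73. 75. 76.] | -48 [74. 75. 77.] | -44 [74. 75. 77.] | -40 [73. 75. 77.] | -36 [73. 73. 74.] | -20 [49. 51. 53.] | -16 [49. 51. 53.] | -12 [50. 51. 52.] | -8 [49. 51. 53.] | -4 [49. 51. 53.] | 0 [50. 61. 73.] | 4 [55. 69. 76.] | 8 [74. 75. 76.] | 12 [73. 75. 76.] | 16 [73. 75. 76.] | 20 [74. 75. 77.] | 24 [74. 75. 77.] | 28 [74. 75. 76.] | 48 [50. 51. 53.] | 52 [49. 51. 53.] | 56 [49. 51. 53.] | 60 [49. 51. 52.] | 64 [50. 51. 53.] | 68 [49. 51. 52.] | 72 [49. 51. 52.] | 76 [49. 51. 53.
[... 541 characters left out ...]
79.] | -92 [10. 75. 78.] | -88 [14. 75. 78.] | -68 [54. 57. 79.] | -64 [54. 66. 77.] | -60 [53. 70. 78.] | -56 [75. 78. 80.] | -52 [75. 77. 80.] | -48 [76. 77. 79.] | -44 [75. 77. 80.] | -40 [76. 78. 79.] | -36 [75. 76. 78.] | -12 [52. 54. 57.] | -8 [51. 53. 55.] | -4 [52. 55. 57.] | 0 [53. 61. 75.] | 4 [54. 67. 78.] | 8 [56. 75. 79.] | 12 [75. 77. 79.] | 16 [75. 77. 81.] | 20 [75. 78. 79.] | 24 [76. 78. 81.] | 28 [76. 78. 80.] | 32 [76. 77. 78.] | 52 [55. 57. 58.] | 56 [53. 54. 56.] | 60 [51. 54. 57.] | 64 [51. 54. 56.] | 68 [53. 54. 56.] | 72 [52. 54. 57.] | 76 [51. 54. 55.] | 80 [52. 54. 57.] | 84 [54. 64. 78.] | 88 [54. 68. 78.] | 92 [56. 76. 80.] | 96 [74. 78. 79.] | 100 [74. 76. 78.] |
```

Run:
```python
from h import *
pt=np.array([.5956,.1733,0]); L=R.from_euler('z',24.4,degrees=True).as_matrix()@R.from_euler('y',15,degrees=True).as_matrix()
for f,dz in(('side0',0),('scene0',.003)):
    im,d,c=load(f);P=cloud(d,c); a=(P-pt)@L; a[...,2]-=dz
    print(f)
    def rep(n,m):
        q=a[m&(d>0)]; r=cv2.minAreaRect(q[:,:2].astype(np.float32)*1000); print(n,len(q),np.round(r[0],1),np.round(r[1],1),round(r[2],2),'z',np.median(q[:,2]).round(4))
    X,Y,Z=a[...,0],a[...,1],a[...,2]; near=(abs(X)<.16)&(abs(Y)<.12)
    rep('bar',near&(Z>.1325)&(Z<.142))
    for n,lo,hi in(('d1',-.068,-.030),('d2',-.001,.037),('w1',-.104,-.082),('w2',.084,.104)):
        rep(n,near&(Z>.0725)&(Z<.0785)&(Y>lo)&(Y<hi)&(X<.02))
    for n,lo,hi in(('stop',-.03,0),('stop3',.04,.08)):
        m=near&(Y>lo)&(Y<hi)&(Z>.06)&(Z<.09)&(X>.04)&(d>0); print(n,np.percentile(X[m],[5,25,50,75,95]).round(4) if m.any() else 0)
print(pt[:2],L[:,0],L[:,2])
```

```text
side0
bar 314 [47.1 -1.2] [199.1  28.7] 89.97 z 0.1376
d1 249 [-54.8 -49.4] [147.9  29.8] 0.07 z 0.0749
d2 241 [-55.3  17.4] [ 30.6 150.6] 89.15 z 0.0748
w1 118 [-55.2 -93.5] [149.4  13.9] 0.26 z 0.0749
w2 101 [-55.4  92. ] [ 14.3 146.9] 89.51 z 0.0748
stop [0.0694 0.0708 0.0724 0.0742 0.0762]
stop3 [0.0693 0.071  0.0725 0.0742 0.0763]
scene0
bar 301 [48.7  0.7] [ 25.6 203.9] 0.25 z 0.1377
d1 212 [-54.2 -48.9] [ 31.7 146.2] 89.72 z 0.0748
d2 209 [-53.7  17.5] [146.9  32.5] 0.07 z 0.0746
w1 109 [-53.4 -92.7] [144.4  16.6] 1.44 z 0.0749
w2 88 [-54.1  92.7] [146.5  17.3] 0.32 z 0.0747
stop 0
stop3 0
[0.5956 0.1733] [ 0.87965287  0.39902824 -0.25881905] [0.23570228 0.10691929 0.96592583]
```

Run:
```python
from h import *
C={'thin':(457.5,-422.5,37.3,-1),'double':(632,-163,133.4,0),'triple':(474.5,-266,10.3,-1)}
pts=[]
for f in('side0','scene0'):
    im,d,c=load(f);P=cloud(d,c);pts.append(P[(d>0)&(P[...,2]>.015)&(P[...,2]<.25)])
P=np.vstack(pts)*1000
for n,(x,y,w,_) in C.items():
    u=np.array([np.cos(np.radians(w)),np.sin(np.radians(w))]);v=np.array([-u[1],u[0]])
    q=P[:,:2]-[x,y];a=np.c_[q@u,q@v]
    m=(abs(a[:,0])<130)&(abs(a[:,1])<120)
    g=np.full((13,14),0)
    for (s,t),z in zip(a[m],P[m,2]):
        i=int((t+120)//20);j=int((s+130)//20); g[i,j]=max(g[i,j],z)
    print(n,'rows: v from -120 step20, cols: u from -130 step 20');print(g[:12,:13])
```

```text
thin rows: v from -120 step20, cols: u from -130 step 20
[[ 0  0  0  0  0  0  0 63 73 75 74 69  0]
 [ 0  0  0  0  0  0  0 71 74 75 75  0  0]
 [ 0  0  0  0  0  0  0  0  0 70 73  0  0]
 [ 0  0  0  0  0  0  0  0  0  0  0  0  0]
 [ 0  0  0  0  0  0  0  0  0  0  0  0  0]
 [ 0  0  0 72 73 74 74 74 76 73  0  0  0]
 [24  0  0 72 73 75 75 75 73 73  0  0  0]
 [28  0  0  0  0  0  0  0  0  0  0  0  0]
 [49 46  0  0  0  0  0  0  0  0  0  0  0]
 [51 51  0  0  0  0  0  0  0  0  0  0 70]
 [51 51 27  0  0  0  0  0  0  0 71 73 74]
 [57 73 69  0  0  0  0  0 68 74 74 74 77]]
double rows: v from -120 step20, cols: u from -130 step 20
[[  0   0   0   0   0  41  44  29   0   0   0   0   0]
 [  0   0   0   0   0   0   0   0   0   0   0   0   0]
 [122   0   0   0   0   0   0   0   0   0   0   0   0]
 [192 127   0   0   0   0   0   0   0   0   0   0   0]
 [195 139   0   0   0   0   0   0   0   0   0   0   0]
 [195 137   0  73  77  74  75  76  75  71   0   0   0]
 [130  96   0  71  73  76  77  74  74  72   0   0   0]
 [  0   0   0   0   0   0  53   0   0   0   0   0  32]
 [  0   0   0   0   0   0   0   0   0   0   0   0  33]
 [  0   0   0   0   0   0   0   0   0   0   0   0  35]
 [ 94  98  96  80  77   0   0   0   0   0   0   0   0]
 [ 94   0  96  95  77   0   0   0   0   0   0   0   0]]
triple rows: v from -120 step20, cols: u from -130 step 20
[[ 0  0  0  0  0  0 67  0  0  0 97 95 95]
 [ 0  0  0  0  0  0  0  0  0  0 96  0  0]
 [ 0  0  0  0  0  0  0  0  0  0 97 94  0]
 [ 0  0  0  0  0  0  0  0  0  0 91 95 96]
 [ 0  0  0 71 74 74 73 71 74 74  0  0 84]
 [ 0  0  0 72 76 74 74 77 75 74  0  0 77]
 [ 0  0  0 73 75 74 74 76 77 72  0  0  0]
 [ 0  0  0 71 72 72 75 76 72 74  0  0  0]
 [71  0  0  0  0  0  0  0  0  0  0  0  0]
 [75  0  0  0  0  0  0  0  0  0  0  0  0]
 [75 59  0  0  0  0  0  0  0  0  0  0  0]
 [73 67  0  0  0  0  0  0  0  0  0  0 72]]
```

Request:
carry_out --grip '[0,0,0,0,0,0,0,0,0,0]' --offset '[[0.276,-0.498,0],[0.276,-0.498,0],[0.276,-0.498,0],[0.276,-0.498,0],[0.276,-0.498,0],[0.276,-0.498,0],[0.276,-0.498,0],[0.276,-0.498,0],[0.276,-0.498,0],[0.276,-0.498,0]]' --dr '[[0,0,-72],[0,0,-72],[0,0,-72],[0,0,-72],[0,0,-72],[0,0,-72],[0,0,-72],[0,0,-72],[0,0,-72],[0,0,-72]]' --force 40

```text
clock: 0.98
position: [0.3763, 0.1815, 0.3033]
tool_rot: [-180.0, 0.1, 0.4]
ft_force: [0.6, -0.1, 0.4]
grip_width: 0.0428
```

Request:
carry_out --grip '[0,0,0,0,0,0,0,0,0,0]' --offset '[[0.059,-0.621,-0.083],[0.059,-0.621,-0.083],[0.059,-0.621,-0.083],[0.059,-0.621,-0.083],[0.059,-0.621,-0.083],[0.059,-0.621,-0.083],[0.059,-0.621,-0.083],[0.059,-0.621,-0.083],[0.059,-0.621,-0.083],[0.059,-0.621,-0.083]]' --dr '[[0,0,-53],[0,0,-53],[0,0,-53],[0,0,-53],[0,0,-53],[0,0,-53],[0,0,-53],[0,0,-53],[0,0,-53],[0,0,-53]]'

```text
clock: 1.82
position: [0.4147, -0.2299, 0.2481]
tool_rot: [-180.0, 0.1, -52.7]
ft_force: [1.2, -0.2, 1.3]
grip_width: 0.0434
```

Request:
carry_out --grip '[0,0,0,0,0,0,0,0,0,0]' --offset '[[0.0205,-0.2096,-0.028],[0.0205,-0.2096,-0.028],[0.0205,-0.2096,-0.028],[0.0205,-0.2096,-0.028],[0.0205,-0.2096,-0.028],[0.0205,-0.2096,-0.028],[0.0205,-0.2096,-0.06],[0.0205,-0.2096,-0.09],[0.0205,-0.2096,-0.09],[0.0205,-0.2096,-0.09]]' --dr '[[0,0,0],[0,0,0],[0,0,0],[0,0,0],[0,0,0],[0,0,0],[0,0,0],[0,0,0],[0,0,0],[0,0,0]]'

```text
clock: 2.65
position: [0.4343, -0.438, 0.1561]
tool_rot: [-179.9, 0.4, -52.6]
ft_force: [-0.0, -0.9, -0.3]
grip_width: 0.0428
```

Run:
```python
from h import *
im,d,c=grab('wrist','w1'); P=cloud(d,c)
m=((P[...,2]>.06)&(P[...,2]<.08)&(d>0)).astype(np.uint8)
n,l,st,ce=cv2.connectedComponentsWithStats(m)
for k in range(1,n):
    if st[k,4]>400:
        q=P[l==k]; r=cv2.minAreaRect(q[:,:2].astype(np.float32)*1000); print(st[k,4],np.round(r[0],1),np.round(r[1],1),round(r[2],1),np.median(q[:,2]).round(4))
print(robot.state()['position'])
```

```text
7909 [ 442.4 -281.7] [45.7 33.6] 11.7 0.0688
15154 [ 569.5 -473.3] [49.  53.9] 62.0 0.069
7516 [ 456.  -424.5] [109.6  17. ] 37.1 0.069
3677 [ 483.5 -599.4] [64.9  6.6] 3.0 0.0695
2793 [ 298.6 -368. ] [27.9 39.2] 13.7 0.0715
[ 0.43524316 -0.43922655  0.15850685]
```

View pics/w1.png

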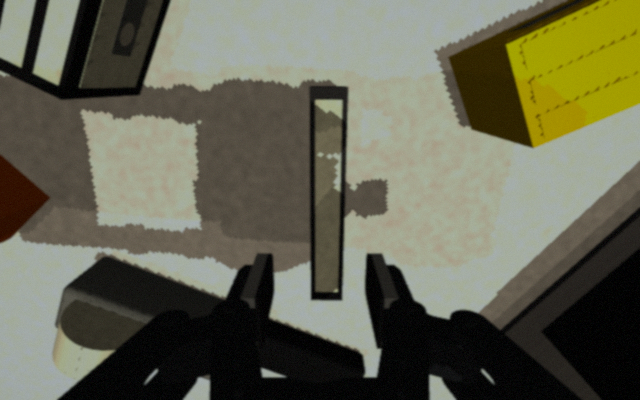

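The wrist view shows the thin case at cols 310–347, rows 87–299, midway between the open fingers, with the labeller clear of them. Its 109.6 x 17 size and 0.069 height fit.

Request:
carry_out --grip '[0,0,0,0,1,1,1,1,1,1]' --offset '[[-0.0015,-0.002,-0.027],[-0.0015,-0.002,-0.0545],[-0.0015,-0.002,-0.0545],[-0.0015,-0.002,-0.0545],[-0.0015,-0.002,-0.0545],[-0.0015,-0.002,-0.0545],[-0.0015,-0.002,-0.0545],[-0.0015,-0.002,-0.0545],[-0.0015,-0.002,-0.0545],[-0.0015,-0.002,-0.0545]]' --dr '[[0,0,0],[0,0,0],[0,0,0],[0,0,0],[0,0,0],[0,0,0],[0,0,0],[0,0,0],[0,0,0],[0,0,0]]'

```text
clock: 3.53
position: [0.4349, -0.4427, 0.1071]
tool_rot: [-180.0, -0.2, -52.6]
ft_force: [-0.3, 1.4, 6.8]
grip_width: 0.0165
```

```bash
cat > place.py <<'E'
from h import *
pt=np.array([.5956,.1733,0]); L=R.from_euler('z',24.4,degrees=True).as_matrix()@R.from_euler('y',15,degrees=True).as_matrix()
STOP=.072; FL=.0515; Y={'thin':-.0755,'double':-.0162,'triple':.0589}
def tgt(n,xc,g,h,e,flip):
    """xc case centre x rel. stop, g grasp uphill of centre, h tcp height over case foot, e gap; flip: yaw 114 (+1) or -66 (-1)"""
    p=pt+L@np.array([STOP+xc-g,Y[n],FL+h+e]); Rm=np.c_[flip*L[:,1],np.cross(-L[:,2],flip*L[:,1]),-L[:,2]]
    s=robot.state(); dv=R.from_matrix(Rm@rot(s['tool_rot']).T).as_rotvec(degrees=True)
    print(n,xc,e,'tcp',p.round(4),'off',(p-s['position']).round(4),'dr',dv.round(2))
def lane():
    s=robot.state(); q=(np.array(s['position'])-pt)@L; q-=[STOP,0,FL]
    print('pos',s['position'].round(4),'lane',q.round(4),'tool x in lane',(L.T@rot(s['tool_rot']))[:,0].round(3),'z',(L.T@rot(s['tool_rot']))[:,2].round(3),'F',(L.T@s['ft_force']).round(1),'t',s['clock'],'w',s['grip_width'])
E
python3 - <<'E'
from place import *
s=robot.state();print(s['position'],s['ft_force'],s['qpos'])
u=np.array([np.cos(np.radians(37.1)),np.sin(np.radians(37.1))]);g=-(np.array(s['position'])[:2]-[.456,-.4245])@u;print('g',g)
for e in(.06,.003): tgt('thin',-.125,g,.107,e,-1)
E
```

```text
[ 0.4348788  -0.44272659  0.10706492] [-0.25108613  1.44346795  6.75103916] [-5.66659389e+01  2.79838651e+01  9.17331712e+01  4.14419366e-02
  6.00984151e+01 -4.06198206e+00]
g 0.027840352416822665
thin -0.125 0.06 tcp [0.6072 0.0956 0.232 ] off [0.1723 0.5384 0.1249] dr [ -7.57  13.02 -12.93]
thin -0.125 0.003 tcp [0.5937 0.0896 0.1769] off [0.1589 0.5323 0.0699] dr [ -7.57  13.02 -12.93]
```

Request:
carry_out --grip '[1,1,1,1,1,1,1,1,1,1]' --offset '[[0,0,0.02],[0,0,0.06],[0,0,0.1],[0,0,0.13],[0.172,0.538,0.16],[0.172,0.538,0.16],[0.172,0.538,0.16],[0.172,0.538,0.16],[0.172,0.538,0.16],[0.172,0.538,0.16]]' --dr '[[0,0,0],[0,0,0],[0,0,0],[0,0,0],[-7.57,13.02,-12.93],[-7.57,13.02,-12.93],[-7.57,13.02,-12.93],[-7.57,13.02,-12.93],[-7.57,13.02,-12.93],[-7.57,13.02,-12.93]]'

```text
clock: 4.37
position: [0.5095, -0.2091, 0.2507]
tool_rot: [165.0, -0.0, -65.6]
ft_force: [1.5, -0.7, -0.4]
grip_width: 0.0163
```

Run:
```python
from place import *
lane(); tgt('thin',-.125,.028,.107,.05,-1)
```

```text
pos [ 0.5095 -0.2091  0.2507] lane [-0.3652 -0.3127  0.1295] tool x in lane [-0.    -1.     0.001] z [ 0.001 -0.001 -1.   ] F [ 1.2 -1.3 -0.1] t 4.3667 w 0.0162881069205239
thin -0.125 0.05 tcp [0.6047 0.0945 0.2224] off [ 0.0951  0.3036 -0.0284] dr [ 0.03  0.06 -0.01]
```

Request:
carry_out --grip '[1,1,1,1,1,1,1,1,1,1]' --offset '[[0.0951,0.3036,0],[0.0951,0.3036,0],[0.0951,0.3036,0],[0.0951,0.3036,0],[0.0951,0.3036,0],[0.0951,0.3036,0],[0.0951,0.3036,-0.0284],[0.0951,0.3036,-0.0284],[0.0951,0.3036,-0.0284],[0.0951,0.3036,-0.0284]]' --dr '[[0,0,0],[0,0,0],[0,0,0],[0,0,0],[0,0,0],[0,0,0],[0,0,0],[0,0,0],[0,0,0],[0,0,0]]'

```text
clock: 5.2
position: [0.6043, 0.0963, 0.2217]
tool_rot: [165.0, -0.0, -65.4]
ft_force: [0.1, 0.4, -1.3]
grip_width: 0.0162
```

Run:
```python
from place import *
for n in('wrist','side'): grab(n,n+'2')
lane(); tgt('thin',-.125,.028,.107,.004,-1)
a=cv2.imread('pics/wrist2.png')[:,:520]; b=cv2.resize(cv2.imread('pics/side2.png')[85:225,220:370],None,fx=2.7,fy=2.7)
b=cv2.copyMakeBorder(b,0,400-b.shape[0],0,0,cv2.BORDER_CONSTANT) if b.shape[0]<400 else b[:400]
o=np.hstack([a,b]);o=cv2.resize(o,(800,int(400*800/o.shape[1])));cv2.imwrite('pics/p2.png',np.clip(o*1.4,0,255))
```

```text
pos [0.6048 0.094  0.2231] lane [-0.1533 -0.076   0.1577] tool x in lane [-0.    -1.     0.002] z [ 0.001 -0.002 -1.   ] F [ 0.5  0.4 -0.3] t 5.3 w 0.0167406878112452
thin -0.125 0.004 tcp [0.5938 0.0896 0.1779] off [-0.011  -0.0044 -0.0452] dr [ 0.06  0.12 -0.  ][ WARN:0@4.005] global loadsave.cpp:1063 imwrite_ Unsupported depth image for selected encoder is fallbacked to CV_8U.
```

View pics/p2.png

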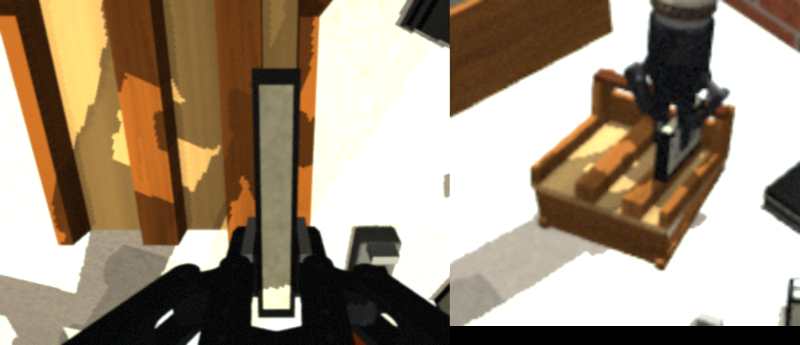

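The wrist picture shows the thin case (cols 253–300) over and parallel to the narrow lane (cols 262–300 above it). The side crop agrees. Next I lower it.

Request:
carry_out --grip '[1,1,1,1,1,1,1]' --offset '[[-0.006,-0.0024,-0.025],[-0.0095,-0.004,-0.039],[-0.011,-0.0044,-0.0452],[-0.011,-0.0044,-0.0452],[-0.011,-0.0044,-0.0452],[-0.0115,-0.0047,-0.0475],[-0.0115,-0.0047,-0.0475]]' --dr '[[0,0,0],[0,0,0],[0,0,0],[0,0,0],[0,0,0],[0,0,0],[0,0,0]]'

```text
clock: 5.88
position: [0.5941, 0.0891, 0.1767]
tool_rot: [165.2, -0.2, -65.6]
ft_force: [-0.2, -0.5, 0.2]
grip_width: 0.0169
```

Run:
```python
from place import *
lane(); tgt('thin',-.056,.028,.107,.001,-1); tgt('thin',-.0525,.028,.107,.001,-1)
```

```text
pos [0.5941 0.0891 0.1767] lane [-0.1527 -0.0761  0.1098] tool x in lane [-0.001 -1.     0.003] z [ 0.003 -0.003 -1.   ] F [-0.4 -0.3  0.1] t 5.8833 w 0.016875589612606993
thin -0.056 0.001 tcp [0.6538 0.1168 0.1572] off [ 0.0598  0.0277 -0.0196] dr [0.06 0.24 0.02]
thin -0.0525 0.001 tcp [0.6569 0.1182 0.1563] off [ 0.0628  0.0291 -0.0205] dr [0.06 0.24 0.02]
```

Request:
carry_out --grip '[1,1,1,1,1,1,1,1]' --offset '[[0.02,0.009,-0.0065],[0.04,0.0185,-0.013],[0.055,0.0255,-0.018],[0.0598,0.0277,-0.0196],[0.0598,0.0277,-0.0196],[0.0613,0.0284,-0.0202],[0.0628,0.0291,-0.0207],[0.0628,0.0291,-0.0207]]' --dr '[[0,0,0],[0,0,0],[0,0,0],[0,0,0],[0,0,0],[0,0,0],[0,0,0],[0,0,0]]'

```text
clock: 6.55
position: [0.6547, 0.117, 0.1577]
tool_rot: [164.7, -0.1, -65.6]
ft_force: [-13.4, -4.4, 8.3]
grip_width: 0.0163
```

Run:
```python
from place import *
lane(); tgt('thin',-.0505,.028,.107,-.001,-1)
```

```text
pos [0.6547 0.117  0.1577] lane [-0.0833 -0.0757  0.1088] tool x in lane [-0.001 -1.     0.002] z [-0.005 -0.002 -1.   ] F [-15.7   1.5   4.4] t 6.55 w 0.016324741448119403
thin -0.0505 -0.001 tcp [0.6582 0.1188 0.1538] off [ 0.0035  0.0018 -0.0039] dr [ 0.24 -0.19  0.03]
```

Request:
carry_out --grip '[0.3,0.3,0.3,0.3,0.3,0.3,0.3,0.3,0.3]' --offset '[[0,0,0],[0,0,0],[0,0,0],[0,0,0],[0.005,0.002,0.019],[0.012,0.0055,0.05],[0.021,0.0095,0.087],[0.026,0.012,0.108],[0.026,0.012,0.108]]' --dr '[[0,0,0],[0,0,0],[0,0,0],[0,0,0],[0,0,0],[0,0,0],[0,0,0],[0,0,0],[0,0,0]]'

```text
clock: 7.3
position: [0.6838, 0.1296, 0.2731]
tool_rot: [165.4, -0.4, -65.6]
ft_force: [0.5, 0.1, 1.1]
grip_width: 0.0299
```

```bash
cat >> place.py <<'E'
def seen(f):
    im,d,c=grab('side',f);P=cloud(d,c);a=(P-pt)@L-[STOP,0,FL]
    for n,w in(('thin',.024),('double',.039),('triple',.055)):
        m=(d>0)&(abs(a[...,1]-Y[n])<w/2)&(a[...,2]>.06)&(a[...,2]<.074)&(a[...,0]>-.2)&(a[...,0]<.02)
        if m.sum()>20: q=a[m];print(n,m.sum(),'x',np.percentile(q[:,0],[1,50,99]).round(4),'y',np.percentile(q[:,1],[2,50,98]).round(4),'z',np.median(q[:,2]).round(4))
    return im,d,c
E
python3 - <<'E'
from place import *
lane(); seen('s3'); s=robot.state()
# double grasp: g=+28mm along 133.4, yaw 43.4
u=np.array([np.cos(np.radians(133.4)),np.sin(np.radians(133.4))]); p=np.r_[np.array([.632,-.163])+.028*u,.24]
Rm=R.from_euler('xyz',[180,0,43.4],degrees=True).as_matrix()
print(p,(p-s['position']).round(4),R.from_matrix(Rm@rot(s['tool_rot']).T).as_rotvec(degrees=True).round(2),s['qpos'])
E
```

```text
pos [0.6838 0.1296 0.2731] lane [-0.0826 -0.0762  0.2284] tool x in lane [-0.002 -1.     0.007] z [ 0.007 -0.007 -1.   ] F [ 0.2 -0.1  1.2] t 7.3 w 0.029865930443733087
thin 111 x [-0.1119 -0.075  -0.0253] y [-0.0847 -0.0773 -0.0676] z 0.0685
[ 0.61276155 -0.14265591  0.24      ] [-0.0698 -0.272  -0.0298] [ 17.08  -2.99 108.36] [ 2.72433946 37.25138914 59.70612065 -5.74269987 96.74073973 68.38931484]
```

Request:
carry_out --grip '[0.3,0.3,0.3,-0.3,-0.3,-0.3,-0.3,-0.3,-0.3,-0.3]' --offset '[[-0.0698,-0.272,-0.02],[-0.0698,-0.272,-0.02],[-0.0698,-0.272,-0.02],[-0.0698,-0.272,-0.02],[-0.0698,-0.272,-0.02],[-0.0698,-0.272,-0.02],[-0.0698,-0.272,-0.02],[-0.0698,-0.272,-0.02],[-0.0698,-0.272,-0.02],[-0.0698,-0.272,-0.02]]' --dr '[[17.08,-2.99,108.36],[17.08,-2.99,108.36],[17.08,-2.99,108.36],[17.08,-2.99,108.36],[17.08,-2.99,108.36],[17.08,-2.99,108.36],[17.08,-2.99,108.36],[17.08,-2.99,108.36],[17.08,-2.99,108.36],[17.08,-2.99,108.36]]'

```text
clock: 8.18
position: [0.6115, -0.1431, 0.2478]
tool_rot: [175.1, 3.6, 5.6]
ft_force: [0.2, 0.1, -0.2]
grip_width: 0.0555
```

Run:
```python
from place import *
s=robot.state()
p=np.array([.6128,-.1427,.20])
Rm=R.from_euler('xyz',[180,0,43.4],degrees=True).as_matrix()
print(s['position'],(p-s['position']).round(4),R.from_matrix(Rm@rot(s['tool_rot']).T).as_rotvec(degrees=True).round(2))
```

```text
[ 0.61154999 -0.14313079  0.24775608] [ 0.0013  0.0004 -0.0478] [ 6.05 -1.31 37.57]
```

Request:
carry_out --grip '[-0.3,-0.3,-0.3,-0.3,-0.3,-0.3,-0.3,-0.3]' --offset '[[0.0013,0.0004,0],[0.0013,0.0004,0],[0.0013,0.0004,0],[0.0013,0.0004,0],[0.0013,0.0004,0],[0.0013,0.0004,-0.03],[0.0013,0.0004,-0.06],[0.0013,0.0004,-0.09]]' --dr '[[6.05,-1.31,37.57],[6.05,-1.31,37.57],[6.05,-1.31,37.57],[6.05,-1.31,37.57],[6.05,-1.31,37.57],[6.05,-1.31,37.57],[6.05,-1.31,37.57],[6.05,-1.31,37.57]]'

```text
clock: 8.85
position: [0.612, -0.1426, 0.1556]
tool_rot: [-180.0, 0.0, 43.4]
ft_force: [0.4, -0.2, -0.3]
grip_width: 0.0553
```

```bash
cat >> place.py <<'E'
def top(f,near):
    im,d,c=grab('wrist',f); P=cloud(d,c)
    m=((P[...,2]>.06)&(P[...,2]<.08)&(d>0)).astype(np.uint8)
    n,l,st,ce=cv2.connectedComponentsWithStats(m)
    for k in range(1,n):
        if st[k,4]>1000:
            q=P[l==k]; r=cv2.minAreaRect(q[:,:2].astype(np.float32)*1000)
            if np.hypot(*(np.array(r[0])-near))<60: print(st[k,4],np.round(r[0],1),np.round(r[1],1),round(r[2],1),np.median(q[:,2]).round(4))
    s=robot.state(); print(s['position'],s['tool_rot'])
E
python3 -c "
from place import *
top('w4',(632,-163))"
```

```text
10728 [ 630.4 -163.4] [ 32.2 110. ] 43.8 0.069
[ 0.60812917 -0.14097817  0.14785953] [-179.30026739    0.28735716   43.36523737]
```

View pics/w4.png

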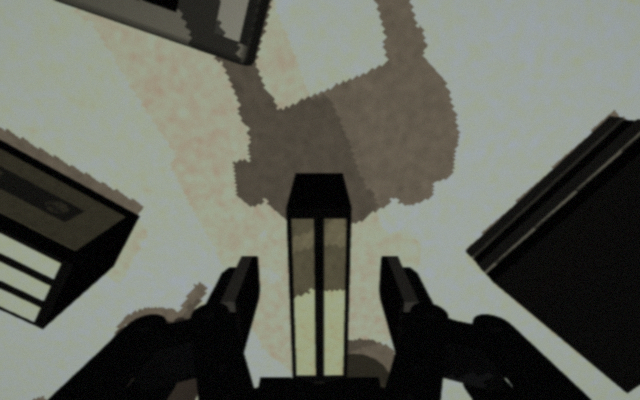

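The double case (cols 290–350, rows 175–375) stands between the fingers, and its size and height fit.

Request:
carry_out --grip '[-0.3,-0.3,-0.3,-0.3,1,1,1,1,1,1]' --offset '[[0.0029,-0.0022,-0.022],[0.0029,-0.0022,-0.044],[0.0029,-0.0022,-0.044],[0.0029,-0.0022,-0.044],[0.0029,-0.0022,-0.044],[0.0029,-0.0022,-0.044],[0.0029,-0.0022,-0.044],[0.0029,-0.0022,-0.044],[0.0029,-0.0022,-0.044],[0.0029,-0.0022,-0.044]]' --dr '[[0,0,0.4],[0,0,0.4],[0,0,0.4],[0,0,0.4],[0,0,0.4],[0,0,0.4],[0,0,0.4],[0,0,0.4],[0,0,0.4],[0,0,0.4]]' --force 50

```text
clock: 9.73
position: [0.6124, -0.1437, 0.1063]
tool_rot: [-179.5, 0.2, 43.8]
ft_force: [-0.4, -0.8, 6.8]
grip_width: 0.0314
```

Run:
```python
from place import *
s=robot.state();u=np.array([np.cos(np.radians(133.8)),np.sin(np.radians(133.8))]);g=(np.array(s['position'])[:2]-[.6304,-.1634])@u;h=s['position'][2];print('g',g,h,s['ft_force'],s['qpos'])
for e in(.05,): tgt('double',-.125,g,h,e,1)
```

```text
g 0.02669706942785663 0.10632947018318505 [-0.37743148 -0.83492551  6.82645369] [-2.41924514e+01  2.94636768e+01  8.97127884e+01  3.07898938e-03
  6.13542929e+01 -6.79613615e+01]
double -0.125 0.05 tcp [0.5812 0.149  0.2214] off [-0.0312  0.2926  0.115 ] dr [ 3.13 15.14 70.21]
```

Request:
carry_out --grip '[1,1,1,1,1,1,1,1,1,1]' --offset '[[0,0,0.02],[0,0,0.06],[0,0,0.1],[0,0,0.13],[-0.0312,0.2926,0.15],[-0.0312,0.2926,0.15],[-0.0312,0.2926,0.15],[-0.0312,0.2926,0.15],[-0.0312,0.2926,0.15],[-0.0312,0.2926,0.15]]' --dr '[[0,0,0],[0,0,0],[0,0,0],[0,0,0],[3.13,15.14,70.21],[3.13,15.14,70.21],[3.13,15.14,70.21],[3.13,15.14,70.21],[3.13,15.14,70.21],[3.13,15.14,70.21]]'

```text
clock: 10.57
position: [0.5853, 0.1061, 0.2538]
tool_rot: [-170.7, 2.3, 86.3]
ft_force: [1.3, -0.5, -2.0]
grip_width: 0.031
```

Run:
```python
from place import *
lane(); tgt('double',-.125,.0267,.1063,.05,1)
```

```text
pos [0.5853 0.1061 0.2538] lane [-0.1736 -0.0569  0.184 ] tool x in lane [0.464 0.882 0.083] z [ 0.099  0.041 -0.994] F [ 1.5 -1.  -1.7] t 10.5667 w 0.030951778628146527
double -0.125 0.05 tcp [0.5812 0.149  0.2213] off [-0.0041  0.0428 -0.0325] dr [ 1.24  6.05 27.92]
```

Request:
carry_out --grip '[1,1,1,1,1,1,1,1,1]' --offset '[[-0.0041,0.0428,0],[-0.0041,0.0428,0],[-0.0041,0.0428,0],[-0.0041,0.0428,0],[-0.0041,0.0428,0],[-0.0041,0.0428,-0.02],[-0.0041,0.0428,-0.0325],[-0.0041,0.0428,-0.0325],[-0.0041,0.0428,-0.0325]]' --dr '[[1.24,6.05,27.92],[1.24,6.05,27.92],[1.24,6.05,27.92],[1.24,6.05,27.92],[1.24,6.05,27.92],[1.24,6.05,27.92],[1.24,6.05,27.92],[1.24,6.05,27.92],[1.24,6.05,27.92]]'

```text
clock: 11.32
position: [0.5803, 0.1486, 0.2202]
tool_rot: [-164.8, -0.0, 114.3]
ft_force: [0.7, 0.1, -0.9]
grip_width: 0.0312
```

Run:
```python
from place import *
lane(); tgt('double',-.125,.0267,.1063,.004,1)
```

```text
pos [0.5803 0.1486 0.2202] lane [-0.1522 -0.0162  0.1549] tool x in lane [0.002 1.    0.001] z [-0.003  0.001 -1.   ] F [ 0.9 -0.2 -0.6] t 11.3167 w 0.031222071774939537
double -0.125 0.004 tcp [0.5703 0.144  0.1769] off [-0.01   -0.0046 -0.0432] dr [ 0.02 -0.16  0.11]
```

Request:
carry_out --grip '[1,1,1,1,1,1,1]' --offset '[[-0.0055,-0.0025,-0.024],[-0.0085,-0.004,-0.037],[-0.01,-0.0046,-0.0432],[-0.01,-0.0046,-0.0432],[-0.01,-0.0046,-0.0432],[-0.0105,-0.0049,-0.0455],[-0.0105,-0.0049,-0.0455]]' --dr '[[0,0,0],[0,0,0],[0,0,0],[0,0,0],[0,0,0],[0,0,0],[0,0,0]]'

```text
clock: 11.9
position: [0.5706, 0.1437, 0.1757]
tool_rot: [-165.0, -0.0, 114.3]
ft_force: [-0.8, -0.2, -1.7]
grip_width: 0.0318
```

Run:
```python
from place import *
lane(); tgt('double',-.056,.0267,.1063,.001,1); tgt('double',-.0525,.0267,.1063,.001,1)
```

```text
pos [0.5706 0.1437 0.1757] lane [-0.1513 -0.0166  0.1092] tool x in lane [0.002 1.    0.001] z [-0.001  0.001 -1.   ] F [-0.4  0.2 -1.8] t 11.9 w 0.03180553576005197
double -0.056 0.001 tcp [0.6303 0.1713 0.1562] off [ 0.0597  0.0275 -0.0196] dr [ 0.02 -0.04  0.12]
double -0.0525 0.001 tcp [0.6334 0.1727 0.1553] off [ 0.0628  0.0289 -0.0205] dr [ 0.02 -0.04  0.12]
```

Request:
carry_out --grip '[1,1,1,1,1,1,1,1]' --offset '[[0.02,0.009,-0.0065],[0.04,0.0184,-0.013],[0.055,0.0253,-0.018],[0.0597,0.0275,-0.0198],[0.0597,0.0275,-0.0198],[0.0613,0.0282,-0.0205],[0.0628,0.0289,-0.0212],[0.0628,0.0289,-0.0212]]' --dr '[[0,0,0],[0,0,0],[0,0,0],[0,0,0],[0,0,0],[0,0,0],[0,0,0],[0,0,0]]'

```text
clock: 12.57
position: [0.631, 0.1713, 0.157]
tool_rot: [-164.4, 0.0, 114.3]
ft_force: [-16.7, -6.2, 13.7]
grip_width: 0.0314
```

Run:
```python
from place import *
lane()
```

```text
pos [0.631  0.1713 0.157 ] lane [-0.0823 -0.0164  0.1083] tool x in lane [0.002 1.    0.   ] z [-0.011  0.    -1.   ] F [-20.7   1.3   8.6] t 12.5667 w 0.031442503036448265
```

Request:
carry_out --grip '[-0.05,-0.05,-0.05,-0.05,-0.05,-0.05,-0.05,-0.05,-0.05]' --offset '[[0,0,0],[0,0,0],[0,0,0],[0,0,0],[0.005,0.002,0.019],[0.012,0.0055,0.05],[0.021,0.0095,0.087],[0.026,0.012,0.108],[0.026,0.012,0.108]]' --dr '[[0,0,0],[0,0,0],[0,0,0],[0,0,0],[0,0,0],[0,0,0],[0,0,0],[0,0,0],[0,0,0]]'

```text
clock: 13.32
position: [0.6601, 0.1841, 0.2723]
tool_rot: [-165.0, 0.2, 114.3]
ft_force: [1.7, -1.0, 0.5]
grip_width: 0.0449
```

Run:
```python
from place import *
lane(); seen('s5'); s=robot.state()
u=np.array([np.cos(np.radians(10.3)),np.sin(np.radians(10.3))]); p=np.r_[np.array([.4745,-.266])-.028*u,.24]
Rm=R.from_euler('xyz',[180,0,100.3],degrees=True).as_matrix()
print(p,(p-s['position']).round(4),R.from_matrix(Rm@rot(s['tool_rot']).T).as_rotvec(degrees=True).round(2),s['qpos'])
```

```text
pos [0.6601 0.1841 0.2723] lane [-0.0814 -0.0168  0.2278] tool x in lane [ 0.003  1.    -0.003] z [ 0.001 -0.003 -1.   ] F [ 0.9 -1.6  0.7] t 13.3167 w 0.04487628152392796
thin 115 x [-0.1113 -0.0735 -0.022 ] y [-0.0851 -0.0778 -0.0667] z 0.0681
double 190 x [-0.1121 -0.0718 -0.0213] y [-0.0328 -0.0181 -0.0002] z 0.0684
[ 0.44695122 -0.27100646  0.24      ] [-0.2119 -0.4548 -0.0289] [  4.66 -14.51 -13.9 ] [   7.06824354   35.97545975   61.69558021   -4.6126902    96.82112041
 -107.17762892]
```

Request:
carry_out --grip '[-0.05,-0.05,-0.65,-0.65,-0.65,-0.65,-0.65,-0.65,-0.65,-0.65]' --offset '[[-0.212,-0.455,-0.029],[-0.212,-0.455,-0.029],[-0.212,-0.455,-0.029],[-0.212,-0.455,-0.029],[-0.212,-0.455,-0.029],[-0.212,-0.455,-0.029],[-0.212,-0.455,-0.029],[-0.212,-0.455,-0.029],[-0.212,-0.455,-0.029],[-0.212,-0.455,-0.029]]' --dr '[[4.66,-14.51,-13.9],[4.66,-14.51,-13.9],[4.66,-14.51,-13.9],[4.66,-14.51,-13.9],[4.66,-14.51,-13.9],[4.66,-14.51,-13.9],[4.66,-14.51,-13.9],[4.66,-14.51,-13.9],[4.66,-14.51,-13.9],[4.66,-14.51,-13.9]]'

```text
clock: 14.2
position: [0.4804, -0.1954, 0.2425]
tool_rot: [-179.9, -0.1, 100.3]
ft_force: [1.0, -1.2, 0.2]
grip_width: 0.0707
```

Request:
carry_out --grip '[-0.65,-0.65,-0.65,-0.65,-0.65,-0.65,-0.65]' --offset '[[-0.0334,-0.0756,0],[-0.0334,-0.0756,0],[-0.0334,-0.0756,-0.01],[-0.0334,-0.0756,-0.04],[-0.0334,-0.0756,-0.07],[-0.0334,-0.0756,-0.0875],[-0.0334,-0.0756,-0.0875]]' --dr '[[0,0,0],[0,0,0],[0,0,0],[0,0,0],[0,0,0],[0,0,0],[0,0,0]]'

```text
clock: 14.78
position: [0.444, -0.2679, 0.1491]
tool_rot: [-179.5, -0.6, 100.3]
ft_force: [-0.1, 0.7, -0.3]
grip_width: 0.0704
```

```bash
python3 -c "
from place import *
top('w6',(474,-266))"
```

```text
15956 [ 468.1 -267.7] [101.3  48.2] 10.3 0.069
[ 0.44530725 -0.26894195  0.1518123 ] [-179.67909093   -0.43659783  100.30291107]
```

View pics/w6.png

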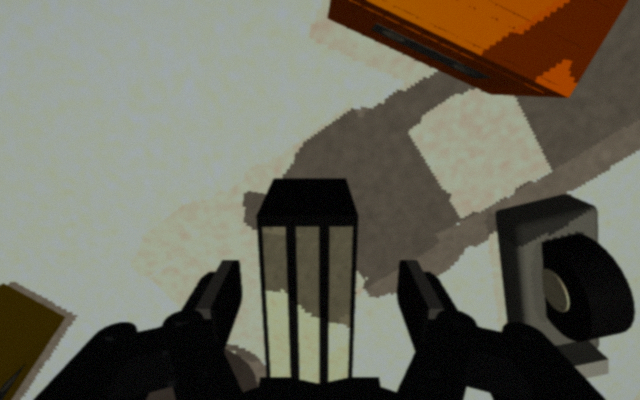

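The triple set (cols 258–357, rows 180–380) is centred between the fingers. Its +x end is cut off by the gripper, so the 101 mm length reading is clipped, while its width and height fit.

Request:
carry_out --grip '[-0.65,-0.65,-0.65,-0.65,1,1,1,1,1,1]' --offset '[[-0.001,-0.003,-0.024],[-0.001,-0.003,-0.048],[-0.001,-0.003,-0.048],[-0.001,-0.003,-0.048],[-0.001,-0.003,-0.048],[-0.001,-0.003,-0.048],[-0.001,-0.003,-0.048],[-0.001,-0.003,-0.048],[-0.001,-0.003,-0.048],[-0.001,-0.003,-0.048]]' --dr '[[0,0,0],[0,0,0],[0,0,0],[0,0,0],[0,0,0],[0,0,0],[0,0,0],[0,0,0],[0,0,0],[0,0,0]]' --force 60

```text
clock: 15.67
position: [0.4456, -0.273, 0.1062]
tool_rot: [-179.8, -0.2, 100.3]
ft_force: [-0.2, 1.6, 7.4]
grip_width: 0.0469
```

Run:
```python
from place import *
s=robot.state();u=np.array([np.cos(np.radians(10.3)),np.sin(np.radians(10.3))]);g=-(np.array(s['position'])[:2]-[.4719,-.267])@u;h=s['position'][2];print('g',g,h,s['ft_force'],s['grip_width'])
tgt('triple',-.125,g,h,.05,1)
```

```text
g 0.026954780689706012 0.1062414622980917 [-0.15720809  1.63703297  7.44338918] 0.04690770683109556
triple -0.125 0.05 tcp [0.5499 0.2172 0.2214] off [0.1043 0.4902 0.1151] dr [-4.66 14.11 14.04]
```

Request:
carry_out --grip '[1,1,1,1,1,1,1,1,1,1]' --offset '[[0,0,0.02],[0,0,0.06],[0,0,0.1],[0,0,0.14],[0.1043,0.4902,0.18],[0.1043,0.4902,0.18],[0.1043,0.4902,0.18],[0.1043,0.4902,0.18],[0.1043,0.4902,0.18],[0.1043,0.4902,0.18]]' --dr '[[0,0,0],[0,0,0],[0,0,0],[0,0,0],[-4.66,14.11,14.04],[-4.66,14.11,14.04],[-4.66,14.11,14.04],[-4.66,14.11,14.04],[-4.66,14.11,14.04],[-4.66,14.11,14.04]]'

```text
clock: 16.5
position: [0.4975, -0.0269, 0.2667]
tool_rot: [-165.0, 0.0, 114.4]
ft_force: [1.2, -0.3, -2.5]
grip_width: 0.0471
```

Run:
```python
from place import *
lane(); tgt('triple',-.125,.027,.1062,.11,1)
```

```text
pos [ 0.4975 -0.0269  0.2667] lane [-0.3072 -0.1418  0.1616] tool x in lane [-0.     1.    -0.001] z [ 0.001 -0.001 -1.   ] F [ 1.6 -0.8 -2.2] t 16.5 w 0.0470820636347034
triple -0.125 0.11 tcp [0.564  0.2236 0.2793] off [0.0665 0.2505 0.0125] dr [ 0.    0.05 -0.03]
```

Request:
carry_out --grip '[1,1,1,1,1,1,1,1,1,1]' --offset '[[0.003,0.02,0.035],[0.01,0.045,0.04],[0.0665,0.2505,0.03],[0.0665,0.2505,0.03],[0.0665,0.2505,0.03],[0.0665,0.2505,0.03],[0.0665,0.2505,0.03],[0.0665,0.2505,0.0125],[0.0665,0.2505,0.0125],[0.0665,0.2505,0.0125]]' --dr '[[0,0,0],[0,0,0],[0,0,0],[0,0,0],[0,0,0],[0,0,0],[0,0,0],[0,0,0],[0,0,0],[0,0,0]]'

```text
clock: 17.33
position: [0.5632, 0.2238, 0.2782]
tool_rot: [-164.9, 0.0, 114.5]
ft_force: [-0.4, -0.6, -1.5]
grip_width: 0.0472
```

Run:
```python
from place import *
lane(); tgt('triple',-.125,.027,.1062,.02,1); tgt('triple',-.125,.027,.1062,.003,1)
```

```text
pos [0.5632 0.2238 0.2782] lane [-0.1524  0.0593  0.215 ] tool x in lane [-0.001  1.    -0.001] z [-0.002 -0.001 -1.   ] F [-0.2 -0.4 -1.5] t 17.3333 w 0.047246741231034846
triple -0.125 0.02 tcp [0.5428 0.214  0.1924] off [-0.0204 -0.0097 -0.0858] dr [ 0.07 -0.12 -0.09]
triple -0.125 0.003 tcp [0.5388 0.2122 0.1759] off [-0.0244 -0.0116 -0.1022] dr [ 0.07 -0.12 -0.09]
```

Request:
carry_out --grip '[1,1,1,1,1,1,1,1]' --offset '[[-0.007,-0.0033,-0.03],[-0.014,-0.0067,-0.06],[-0.0204,-0.0097,-0.0858],[-0.0204,-0.0097,-0.0858],[-0.0225,-0.0107,-0.095],[-0.0242,-0.0115,-0.1017],[-0.0244,-0.0116,-0.1022],[-0.0244,-0.0116,-0.1022]]' --dr '[[0,0,0],[0,0,0],[0,0,0],[0,0,0],[0,0,0],[0,0,0],[0,0,0],[0,0,0]]'

```text
clock: 18.0
position: [0.5396, 0.2121, 0.1772]
tool_rot: [-165.0, 0.0, 114.5]
ft_force: [0.2, -0.1, -2.0]
grip_width: 0.0471
```

Run:
```python
from place import *
lane(); tgt('triple',-.056,.027,.1062,.001,1); tgt('triple',-.0525,.027,.1062,.001,1)
```

```text
pos [0.5396 0.2121 0.1772] lane [-0.1517  0.0585  0.1106] tool x in lane [-0.001  1.    -0.001] z [-0.    -0.001 -1.   ] F [ 0.6 -0.2 -1.9] t 18.0 w 0.04714488368381549
triple -0.056 0.001 tcp [0.599  0.2395 0.1561] off [ 0.0594  0.0274 -0.0211] dr [ 0.04 -0.   -0.07]
triple -0.0525 0.001 tcp [0.6021 0.2409 0.1552] off [ 0.0625  0.0288 -0.022 ] dr [ 0.04 -0.   -0.07]
```

Request:
carry_out --grip '[1,1,1,1,1,1,1,1]' --offset '[[0.02,0.009,-0.0075],[0.04,0.0184,-0.0145],[0.055,0.0253,-0.0195],[0.0594,0.0274,-0.0213],[0.0594,0.0274,-0.0213],[0.061,0.0281,-0.022],[0.0625,0.0288,-0.0226],[0.0625,0.0288,-0.0226]]' --dr '[[0,0,0],[0,0,0],[0,0,0],[0,0,0],[0,0,0],[0,0,0],[0,0,0],[0,0,0]]'

```text
clock: 18.67
position: [0.5994, 0.2394, 0.1577]
tool_rot: [-164.3, 0.1, 114.5]
ft_force: [-19.6, -9.4, 16.1]
grip_width: 0.0474
```

```bash
python3 -c "
from place import *
lane()"
```

```text
pos [0.5994 0.2394 0.1577] lane [-0.0831  0.0586  0.1088] tool x in lane [-0.001  1.    -0.002] z [-0.013 -0.002 -1.   ] F [-25.1  -0.5   9.9] t 18.6667 w 0.047378651219274585
```

Request:
carry_out --grip '[-0.4,-0.4,-0.4,-0.4,-0.4,-0.4,-0.4,-0.4,-0.4,-0.4]' --offset '[[0,0,0],[0,0,0],[0,0,0],[0,0,0],[0.005,0.002,0.019],[0.012,0.0055,0.05],[0.021,0.0095,0.087],[0.028,0.0128,0.116],[0.0,0.0128,0.145],[-0.04,0.0128,0.17]]' --dr '[[0,0,0],[0,0,0],[0,0,0],[0,0,0],[0,0,0],[0,0,0],[0,0,0],[0,0,0],[0,0,0],[0,0,0]]'

```text
clock: 19.5
position: [0.5658, 0.2519, 0.3263]
tool_rot: [-164.5, 0.1, 114.4]
ft_force: [0.2, 0.1, 1.1]
grip_width: 0.0596
```

Request:
carry_out --grip '[-0.4,-0.4,-0.4,-0.4,-0.4,-0.4,-0.4]' --offset '[[-0.12,0.05,0.05],[-0.12,0.05,0.05],[-0.12,0.05,0.05],[-0.12,0.05,0.05],[-0.12,0.05,0.05],[-0.12,0.05,0.05],[-0.12,0.05,0.05]]' --dr '[[0,0,0],[0,0,0],[0,0,0],[0,0,0],[0,0,0],[0,0,0],[0,0,0]]'

```text
clock: 20.08
position: [0.4467, 0.3014, 0.3754]
tool_rot: [-164.4, 0.1, 114.3]
ft_force: [-0.3, -1.5, -0.5]
grip_width: 0.0596
```

Run:
```python
from place import *
lane(); im,d,c=seen('s7'); im2,d2,c2=grab('scene','c7')
a=cv2.resize(im[80:270,220:460],(480,380));b=cv2.resize(im2[130:230,310:420],(320,291))
b=cv2.copyMakeBorder(b,0,89,0,0,cv2.BORDER_CONSTANT)
cv2.imwrite('pics/p7.png',np.clip(np.hstack([a,b])[:,:,::-1]*1.5,0,255).astype(np.uint8))
P=cloud(d2,c2);q=(P-pt)@L-[STOP,0,FL+.003]
for n in Y:
    m=(d2>0)&(abs(q[...,1]-Y[n])<.008)&(q[...,2]>.06)&(q[...,2]<.074)&(abs(q[...,0]+.08)<.12)
    if m.sum()>10: print('scene',n,np.percentile(q[m][:,0],[1,99]).round(4),np.median(q[m][:,2]).round(4))
```

```text
pos [0.4467 0.3014 0.3754] lane [-0.249   0.1782  0.2897] tool x in lane [ 0.002  1.    -0.002] z [-0.01  -0.002 -1.   ] F [-0.7 -1.2 -0.7] t 20.0833 w 0.05959931117005495
thin 116 x [-0.1107 -0.0724 -0.0246] y [-0.0858 -0.0781 -0.0673] z 0.068
double 190 x [-0.1111 -0.0737 -0.0225] y [-0.0323 -0.0179 -0.0004] z 0.068
triple 264 x [-0.111  -0.0735 -0.0188] y [0.0344 0.0546 0.0814] z 0.0686
scene thin [-0.1082 -0.0028] 0.0675
scene double [-0.1076 -0.0003] 0.0681
scene triple [-0.1079 -0.0005] 0.0686
```

View pics/p7.png

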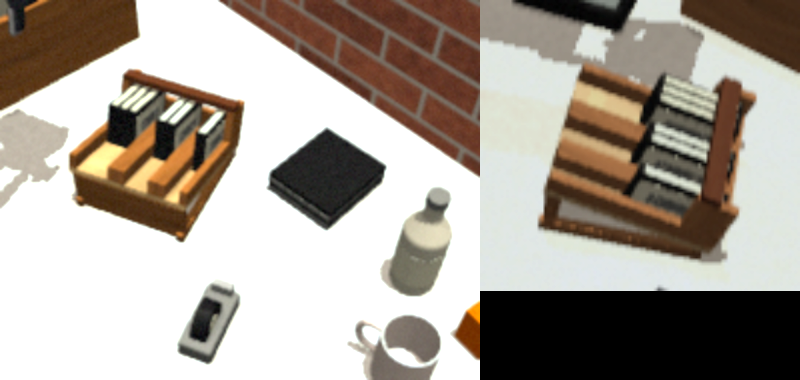

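Both crops show the three cases standing in their lanes under the bar with their ends in line. The bystanders visible in the crops are unmoved and the robot is clear, so I hand in.

```bash
python3 -c "
from cell import robot
print(robot.close_job())"
```

```text
the job is handed in; nothing more can be done
None
```

I put the single, double and triple cassette cases upright in their own lanes. Each one was slid under the bar until it touched the back stop, at 16–25 N of force along the lane, then released. I handed the job in at about 20 s with the arm clear of everything.

**Final position:** The side camera put the three uphill ends 111 mm from the stop, and the scene camera put them at 108 mm; a fully home case should read 109 mm. This difference is within the camera calibration error, and all three ends line up with each other to within 1 mm.

**Height and centring:** The case tops are 67.5–68.6 mm above the lane floor (nominal 69 mm), and each case lies inside its lane.

**Bystanders:** The mug, dispenser, spray bottle and discs look unmoved in the last picture. I did not measure them, and the terminal and labeller were outside that crop. No unexpected contact force showed up during the moves.

**Failed check:** The close-up of the triple case read 101 mm long because the gripper hid one end. I worked out its centre from the end I could see.

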